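# Index the model carousel to the blue cast and bolt it

## Task

Turn the model carousel by pressing fingertips lightly on the black rubber rim of its plate and sweeping it round, until the blue cast faces the red lock bolt at the front. Then push the red bolt fully home so that the carousel is locked there, and let go. Push gently throughout (more than about 15 N harms the bearing), keep your fingers off the casts and do not disturb the other things on the worktop.

Things in the scene. Friction and masses are not known exactly. Their poses are not given: they have to be found in the camera images.
- carousel_base: Grey fixed base on screw feet set 4 to 18 mm high; all heights here are above its origin, which lies on the turning axis in its underside. Its front is its own -x (turned by up to 0.3 rad): a foot plate, 54 mm wide, 6 mm high, reaches 190 mm from the axis and carries a dark steel bridge (34 mm wide, 32 mm high, 126 to 140 mm from the axis, white line on top) for the bolt.
- carousel_plate: Turning plate, 240 mm diameter, rigid; three casts are fixed on it, 120 degrees apart, within 87 mm of the axis, up to 73 mm high. Outside radius 90 mm its smooth top is bare black rubber. The plate sits untrue: its rim top is at 37 mm, but up to 4 mm higher or lower from place to place. Origin that of the base; its -x runs through the blue cast. Turns all round both ways; stays where left.
- blue_tick (a point): Middle of the white tick (24 x 4 mm) on the rubber rim in line with the blue cast, 107 mm from the axis, height 38 mm (+-4); turns with the plate. It must come to the line from the axis to the bolt. Under each cast's tick, below the plate, is a 15 mm wide notch for the bolt.
- hub (a point): Centre of the top of the steel hub on the turning axis, height 47.5 mm. A closed pair of fingertips pressed on the rim top 106 mm from this axis clears all casts. It takes 3 to 5 N along the rim to turn the plate: fingertips pressed down with 7 to 10 N carry it round with little slip, with 3 N they slide. Pressing the plate with more than 15 N is too hard.
- cast_blue: Blue plaster cast, 56 x 68 x 32 mm, fixed on the plate; origin in the middle of its underside, 52 mm from the axis. Not to be touched.
- cast_yellow: Yellow cast, same size, fixed on the plate. Not to be touched.
- cast_white: White cast, same size, fixed on the plate. Not to be touched.
- lock_bolt (a joint): Slide of the lock bolt towards the axis (+x of the base): 0 drawn out, 0.022 m home against a firm stop. About 1.5 N of friction; stays put. Its round nose meets a ring under the plate at about 0.008 unless a notch is there; within 6 mm sideways it wedges in and turns the plate true, taking up to about 10 N. Pushing with more than 15 N is too hard.
- bolt_knob: Red upright knob of the lock bolt, 14 mm diameter, its top at height 58 mm. Origin on its axis, level with the base's underside, 172 mm in front of the turning axis when drawn out. Push it from its outer side towards the axis.
- retainer_box: Pink retainer box, 75 x 78 x 34 mm, loose bystander; origin under its middle.
- bench_timer: White wind-up timer, 52 x 66 x 64 mm, loose bystander; origin under its middle.
- pen: White and black marker pen, 135 mm long, lying loose; bystander.

How it is judged:
On the way:
1. the blue cast faces front (its tick within 6 mm of the line to the bolt) while the bolt is still out (y of blue_tick in the frame of carousel_base between -0.006 and 0.006 m and x of blue_tick in the frame of carousel_base below -0.09 m and value of joint lock_bolt below 0.007 m), for 0.2 s.
At the end, for the whole second after the job is handed in: The blue cast's tick stands at the front within 5 mm of the line to the bolt, the bolt is home in its notch (within 1.5 mm of its 22 mm travel), and the plate is at rest (y of blue_tick in the frame of carousel_base between -0.005 and 0.005 m and x of blue_tick in the frame of carousel_base below -0.09 m and value of joint lock_bolt above 0.0205 m and angular speed of carousel_plate below 0.05 rad/s); the robot touches nothing.
It fails at once if the carousel plate is pressed with more than 15 N (contact force between the fingers and carousel_plate above 15 N).
It fails at once if the bolt is pushed with more than 15 N (contact force between the fingers and bolt_knob above 15 N).
It fails at once if the fingers press on a cast (contact force between the fingers and cast_blue above 1 N or contact force between the fingers and cast_yellow above 1 N or contact force between the fingers and cast_white above 1 N).
It fails at once if a bystander is moved by more than 15 mm (distance of any of retainer_box, bench_timer, pen from where it was at the start of the episode above 0.015 m).
It also fails if it takes over 72 s, if anything falls off the work surface, if the arm or the gripper's body presses on something with over 40 N, if the wrist force passes 120 N, or if a joint passes its speed limit or range.

## Robot

A 7-joint arm with a two-finger parallel gripper is mounted at the origin on a cart in front of the work surface, level with it; the furniture and walls round the work are solid. World frame = base frame: x ahead of the robot, y to its left, z up, the work surface at z = 0. Lengths are in m, angles in rad, forces in N, time in s.
With the tool pointing down it reaches from about 0.425 to 0.875 m from the base axis. Payload 8.4 kg.
Tool frame: the origin (TCP) lies at the very end of the fingers, on their centre line; the grasp point (between the pads) lies 19 mm behind it; z points along the fingers, y is the line along which they close (so a half turn about z gives the same grasp; the last joint's range is limited). The gripper opens to 87 mm and grips with 3 to 60 N. Pads are 19 mm wide; open, the fingers measure 117 mm over their backs; the gripper's body (75 mm by 190 mm) begins 51 mm behind the grasp point.
Start: joints at [1.111, 0.333, 0.04, 1.465, -0.013, 1.343, -0.059], TCP at [0.229, -0.608, 0.223] pointing down, gripper open.
Joint ranges: [-2.58, 2.58], [-0.38, 2.09], [-1.3, 1.39], [0.25, 2.4], [-1.5, 4.64], [0.08, 2.09], [-2.65, 2.65]. Speed limits (rad/s): [2.22, 2.22, 2.79, 2.79, 3.14, 3.14, 3.14].

## Interface

Orientations are given as a unit quaternion [w, x, y, z].
In Python, from rig import ctrl gives the robot as it stands. The module is installed in compiled form; this text tells all that it offers.
- The arm moves only by the tool play_rows, never from a script. Its argument "motion" is a list of rows, each a list of 6 numbers: the shift along the tool's x, y, z in m, then the turn, a rotation vector about the tool's x, y, z in rad. A call has exactly 8 rows; each row shifts and turns the commanded pose from where the row before left it, along the tool's axes as they then stand; what a row does not reach is not made up. A row lasts 1/8 s, in which the tool goes at most 62.5 mm and 10.7 degrees, less where a joint would pass 70% of its speed; a pose out of reach is approached as far as the arm can. A call is refused whole if a number of a shift passes 0.0625 or a number of a turn 0.188, either way. A call with a gripper value outside its range is refused whole. "fingers" is the opening in per cent of the stroke, from 0 (shut) to 100 (fully open), set as the call begins (left out, the last holds). The fingers move at their own pace and stop on an object; "force" is the grip in N (left out, the last holds). Time passes only in rows, so rows that do not move let the fingers close, or fill a call up. It gives the time, the measured TCP pose, the force, the opening and the grip force at its end, in the units of the state.
- ctrl.read_state(): the state, without advancing time (a new reading comes with each control period).
- ctrl.read_camera(name): name is "scene" or "top" or "wrist"; returns (picture, depth): 384x512x3 uint8, blue, green, red; 384x512 float32, m along the optical axis (not along the pixel's ray), 0 where there is no reading.
- ctrl.get_calibration(name): a dict with "K" (3x3 intrinsics, pixels), "rvec" (rotation vector, rad) and "tvec" (3), from world to camera coordinates, as OpenCV has them. Camera axes: x right, y down, z forward; pixel columns grow to the right and rows downward; lengths in m; the calibration is good to about 2 mm. The wrist camera is an equidistant fisheye: a pixel r from the principal point sees the ray r / f radians off the axis. A picture is of the moment at which its call begins: read the wrist's pose just before it. get_calibration takes no time and is no camera call; for the wrist camera it gives the pose at the moment of the call.
- ctrl.sign_off(): hands the job in; it is judged then, once.
The state is a dict: "t": time; "joint_pos": joint angles; "qvel": joint speeds; "effort": joint torques, N m; "ee_pos": TCP position; "tcp_rot": TCP orientation; "force": force on the tool from outside, world axes, zero at the start; "ft_torque": the same for the moment, N m; "gripper_width": finger opening in m; "grasp_force": force on a finger pad.
Only numpy, scipy, OpenCV 4.12 (cv2) and the standard library are available. Lean on these libraries where they do the work, as an engineer would, in place of code of your own. Each camera call takes 0.05 s, during which the arm holds its last target. There are 200 camera calls.

## Working session

There is one attempt and no reset: what is moved stays moved. The work goes in short steps, Python scripts to look and compute and a tool call to move; the robot and the scene stay as the last step left them, time stands still between calls to the robot, and variables do not carry over. Pictures are saved under pics/ and viewed, at most 10 in all, crops included, and the job is handed in when it is done.

Besides the shell and the picture viewer there is one more tool, called after "Emit:" as name(argument=value, ...), one argument or row to a line, values as JSON. play_rows: Moves the arm, as the interface text tells. Its arguments: {"type":"object","properties":{"motion":{"type":"array"},"fingers":{"type":"number"},"force":{"type":"number"}},"required":["motion"]}

```bash
mkdir -p pics
python3 - <<'E'
from rig import ctrl
import cv2,numpy as np
print(ctrl.read_state())
for n in("top","scene"):
    p,d=ctrl.read_camera(n); cv2.imwrite(f"pics/{n}0.png",cv2.resize(p,(800,600),interpolation=cv2.INTER_CUBIC)); np.savez(f"{n}0.npz",p=p,d=d)
    c=ctrl.get_calibration(n); print(n,c)
E
```

```text
{'t': 0.0, 'joint_pos': array([ 1.11079739,  0.33388235,  0.03986203,  1.4662617 , -0.0133929 ,
        1.34329463, -0.05850652]), 'qvel': array([-0.0006249 ,  0.00023827, -0.00023325, -0.00053623,  0.00144514,
        0.00114472,  0.00049172]), 'effort': array([ 5.72407371e-04, -6.56362581e+01,  1.33546539e+00, -4.03809822e+01,
       -5.98345581e-02,  4.47144115e-02,  1.81330838e-04]), 'ee_pos': array([ 0.22927778, -0.60772496,  0.22168225]), 'tcp_rot': array([-7.65598666e-04,  9.83772767e-01,  1.79417163e-01, -1.95336297e-04]), 'force': array([-0.31096138,  0.97697677,  0.21834068]), 'ft_torque': array([-0.00659764, -0.04869941,  0.02421039]), 'grasp_force': 0.0, 'gripper_width': 0.08694714284423416}
top {'K': array([[441.47860365,   0.        , 256.68504045],
       [  0.        , 441.47860365, 189.75907225],
       [  0.        ,   0.        ,   1.        ]]), 'rvec': array([ 2.17750317, -2.14887217,  0.10545402]), 'tvec': array([-0.03591139,  0.46126112,  1.22399462])}
scene {'K': array([[487.2514329 ,   0.        , 255.30383781],
       [  0.        , 487.2514329 , 195.88978701],
       [  0.        ,   0.        ,   1.        ]]), 'rvec': array([ 1.97107674, -0.73528143,  0.41380443]), 'tvec': array([-0.37583927,  0.20011269,  1.4604186 ])}
```

View pics/top0.png

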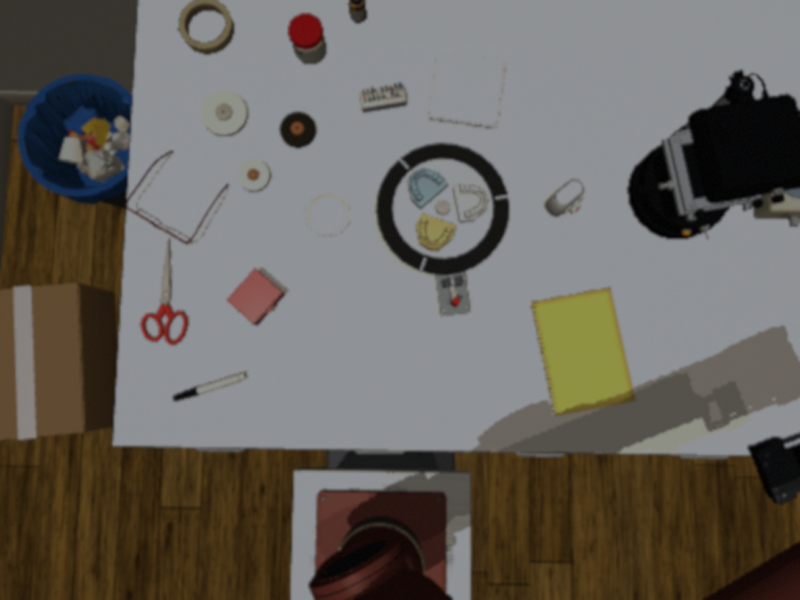

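View pics/scene0.png

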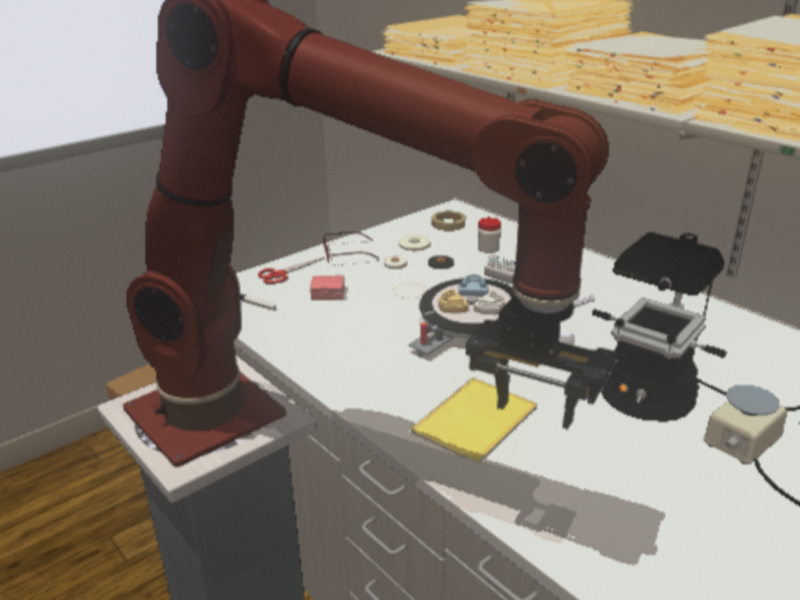

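The top view shows the carousel with its hub at about (443,208). The blue tick is at (404,162), the bolt and knob at (455,300), the box at (257,297), the timer at (565,197) and the pen at (210,386).

```bash
cat > h.py <<'E'
import numpy as np,cv2
from rig import ctrl
from scipy.spatial.transform import Rotation as R
def ray(c,u,v):
    Rm=cv2.Rodrigues(c["rvec"])[0]; o=-Rm.T@c["tvec"]
    d=Rm.T@np.linalg.inv(c["K"])@[u,v,1]; return o,d
def atz(c,u,v,z):
    o,d=ray(c,u,v); return o+d*(z-o[2])/d[2]
def proj(c,P):
    return cv2.projectPoints(np.float64(P).reshape(-1,1,3),c["rvec"],c["tvec"],c["K"],None)[0].reshape(-1,2)
E
python3 - <<'E'
from h import *
z=np.load("top0.npz");p=z["p"];d=z["d"]
cv2.imwrite("pics/crop1.png",cv2.resize(p[85:210,230:335],None,fx=5.6,fy=4.8*1,interpolation=cv2.INTER_CUBIC) if 0 else cv2.resize(p[85:205,230:335],None,fx=5,fy=5,interpolation=cv2.INTER_CUBIC))
c=ctrl.get_calibration("top")
# rim: black pixels, ellipse fit on outer contour
g=p[85:185,230:335].max(2); m=(g<60).astype(np.uint8)
cs,_=cv2.findContours(m,cv2.RETR_EXTERNAL,cv2.CHAIN_APPROX_NONE); k=max(cs,key=len); 
e=cv2.fitEllipse(cv2.convexHull(k)); print(e)
print("centre",atz(c,e[0][0]+230,e[0][1]+85,0.047), "tbl depth z check")
def wz(u,v):
    o,dd=ray(c,u,v); return o+dd*d[int(v),int(u)]
for u,v in [(283.5,133),(258.5,103.5),(271,169),(321,127),(291,192),(250,150),(315,150)]: print(u,v,wz(u,v).round(4))
E
```

```text
((68.37786102294922, 66.09622955322266), (34.79419708251953, 66.24549865722656), 48.56892776489258)
centre [ 0.56962482 -0.14524293  0.047     ] tbl depth z check
283.5 133 [ 0.6166 -0.1023  0.0647]
258.5 103.5 [ 0.7021 -0.0319  0.0569]
271 169 [ 0.5177 -0.0691  0.049 ]
321 127 [ 0.6374 -0.2076  0.0545]
291 192 [ 0.4515 -0.1233  0.0741]
250 150 [ 0.5705 -0.0098  0.0501]
315 150 [ 0.572  -0.1909  0.0534]
```

View pics/crop1.png

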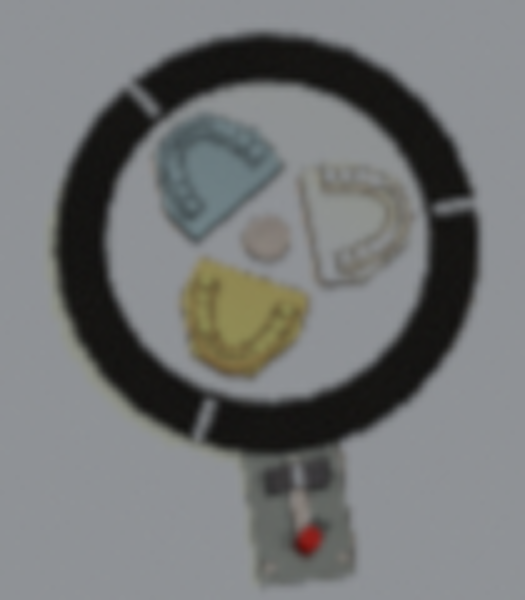

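The crop shows the hub at (266,240), blue tick (144,97), white tick (454,207), yellow tick (205,421), bridge line (298,474) and knob (310,538). The foot plate ends at about (258,586) and (355,573).

Run:
```python
from h import *
c=ctrl.get_calibration("top")
z0=.017
def cp(x,y,z): return atz(c,230+(x+.5)/5-.5,85+(y+.5)/5-.5,z)
h=cp(266,240,z0+.0475); rimc=cp(267.5,243,z0+.037)
print("hub",h,"rimc",rimc)
A=(h+rimc)/2
for n,x,y,z in [("blue",144,97,.038),("white",454,207,.038),("yel",205,421,.038),("bridge",298,474,.032),("knob",310,535,.056),("footL",258,586,.006),("footR",355,573,.006)]:
    q=cp(x,y,z0+z); r=q-A; print(n,q.round(4),"r",np.hypot(*r[:2]).round(4),"ang",np.degrees(np.arctan2(r[1],r[0])).round(1))
d=np.load("top0.npz")["d"]
# height map along rim + foot mid + table nearby
def wz(P):
    u,v=proj(c,P)[0]; u=int(round(u));v=int(round(v)); o,dd=ray(c,u,v); 
    return np.median([ (lambda od:(od[0]+od[1]*d[j,i])[2])(ray(c,i,j)) for i in(u-1,u,u+1) for j in (v-1,v,v+1)])
print([ (a,round(wz([A[0]+.106*np.cos(np.radians(a)),A[1]+.106*np.sin(np.radians(a)),.054]),4)) for a in range(0,360,30)])
print("table",[round(wz([A[0]+.2*np.cos(np.radians(a)),A[1]+.2*np.sin(np.radians(a)),0]),4) for a in (60,120,200)], "hub",wz(h))
```

```text
hub [ 0.61771668 -0.10039473  0.0645    ] rimc [ 0.6185299  -0.10176579  0.054     ]
blue [ 0.7013 -0.0316  0.055 ] r 0.1084 ang 39.9
white [ 0.6401 -0.2058  0.055 ] r 0.107 ang -78.2
yel [ 0.5173 -0.0678  0.055 ] r 0.1061 ang 161.7
bridge [ 0.4892 -0.1199  0.049 ] r 0.1303 ang -171.7
knob [ 0.4527 -0.125   0.073 ] r 0.1671 ang -171.8
footL [ 0.4286 -0.0994  0.023 ] r 0.1896 ang 179.5
footR [ 0.4366 -0.1541  0.023 ] r 0.1891 ang -163.7
[(0, np.float64(0.0546)), (30, np.float64(0.0561)), (60, np.float64(0.0555)), (90, np.float64(0.0509)), (120, np.float64(0.0506)), (150, np.float64(0.0489)), (180, np.float64(0.0481)), (210, np.float64(0.0485)), (240, np.float64(0.0505)), (270, np.float64(0.0532)), (300, np.float64(0.0532)), (330, np.float64(0.0563))]
table [np.float64(-0.0006), np.float64(-0.0027), np.float64(-0.0023)] hub 0.06103616846677973
```

Emit:
play_rows(
  motion=[
    [0,0,0,0,0,0.111],
    [0,0,0,0,0,0.111],
    [0.02,-0.018,0,0,0,0],
    [0.035,-0.03,0,0,0,0],
    [0.035,-0.03,0,0,0,0],
    [0.035,-0.03,0,0,0,0],
    [0.035,-0.03,0,0,0,0],
    [0.035,-0.03,0,0,0,0],
  ],
  fingers=0,
  force=20,
)

```text
t: 1.1
ee_pos: [0.4, -0.4134, 0.2223]
tcp_rot: [-0.0, 0.998, 0.069, -0.0]
force: [-0.5, -0.1, 1.0]
gripper_width: 0.015
grasp_force: 0.0
```

Emit:
play_rows(
  motion=[
    [0.035,-0.03,0,0,0,0],
    [0.035,-0.03,0,0,0,0],
    [0.035,-0.03,0,0,0,0],
    [0.035,-0.03,0,0,0,0],
    [0.035,-0.03,0,0,0,0],
    [0.035,-0.03,0,0,0,0],
    [0.02,-0.018,0,0,0,0],
    [0,0,0,0,0,0],
  ],
)

```text
t: 2.1
ee_pos: [0.6007, -0.184, 0.2218]
tcp_rot: [-0.001, 0.997, 0.071, -0.0]
force: [-0.7, -0.6, 0.3]
gripper_width: 0.0005
grasp_force: 0.0
```

```bash
cat >> h.py <<'E'
A=np.array([.618,-.101]); PSI=np.radians(8.0)
def tobase(p):
    r=np.array(p[:2])-A; c,s=np.cos(PSI),np.sin(PSI); return np.array([c*r[0]+s*r[1],-s*r[0]+c*r[1]])
def st():
    s=ctrl.read_state(); b=tobase(s["ee_pos"]); w,x,y,z=s["tcp_rot"]; M=R.from_quat([x,y,z,w]).as_matrix()
    print("t",round(s["t"],2),"z",s["ee_pos"][2].round(4),"base",b.round(4),"r",np.hypot(*b).round(4),"phi",np.degrees(np.arctan2(b[1],b[0])).round(1),"F",s["force"].round(2),"yaw",np.degrees(np.arctan2(M[1,0],M[0,0])).round(2),"tiltz",M[:,2].round(3),"w",round(s["gripper_width"],4)); return s
E
python3 -c "
from h import *
st()"
```

```text
t 2.1 z 0.2218 base [-0.0286 -0.0797] r 0.0847 phi -109.8 F [-0.72 -0.65  0.3 ] yaw 8.19 tiltz [-0.001  0.002 -1.   ] w 0.0005
```

Emit:
play_rows(
  motion=[
    [0.03,-0.027,0,0,0,0],
    [0.035,-0.032,0,0,0,0],
    [0.035,-0.032,0,0,0,0],
    [0.028,-0.025,0,0,0,0],
    [0,0,0.04,0,0,0],
    [0,0,0.04,0,0,0],
    [0,0,0.04,0,0,0],
    [0,0,0.01,0,0,0],
  ],
)

```text
t: 3.1
ee_pos: [0.7082, -0.0558, 0.0893]
tcp_rot: [0.0, 0.998, 0.069, -0.003]
force: [-0.4, -0.6, 0.3]
gripper_width: 0.0006
grasp_force: 0.0
```

```bash
python3 -c "
from h import *
st()
c=ctrl.get_calibration('wrist');print(c)
p,d=ctrl.read_camera('wrist');cv2.imwrite('pics/w1.png',cv2.resize(p,(800,600),interpolation=cv2.INTER_CUBIC))
st()"
```

```text
t 3.1 z 0.0893 base [0.0956 0.0322] r 0.1009 phi 18.6 F [-0.45 -0.57  0.29] yaw 7.88 tiltz [-0.005 -0.001 -1.   ] w 0.0006
{'K': array([[297.31863964,   0.        , 256.24571717],
       [  0.        , 297.31863964, 189.7978996 ],
       [  0.        ,   0.        ,   1.        ]]), 'rvec': array([-2.19181796,  1.9089437 ,  0.28339195]), 'tvec': array([-0.15144572,  0.66591767,  0.46404474])}
t 3.15 z 0.0898 base [0.0962 0.0324] r 0.1015 phi 18.6 F [-0.33  0.38  0.07] yaw 7.89 tiltz [-0.004 -0.    -1.   ] w 0.0005
```

View pics/w1.png

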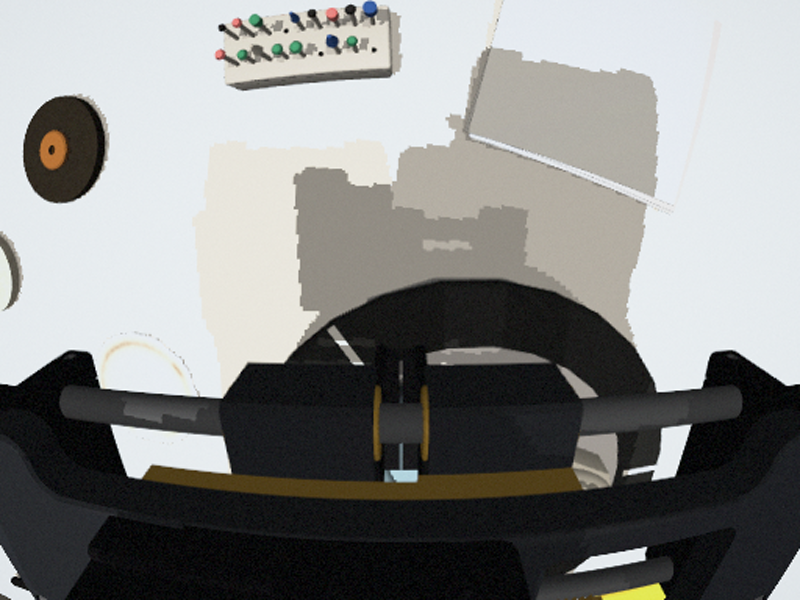

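The wrist view shows the fingers over the bare rim on the far side. The blue tick is at (345,345) and the casts are behind the gripper. I'll descend slowly.

Emit:
play_rows(
  motion=[
    [0.0045,-0.0042,0,0,0,0],
    [0,0,0.01,0,0,0],
    [0,0,0.01,0,0,0],
    [0,0,0.004,0,0,0],
    [0,0,0.002,0,0,0],
    [0,0,0.002,0,0,0],
    [0,0,0.001,0,0,0],
    [0,0,0,0,0,0],
  ],
)

```text
t: 4.15
ee_pos: [0.7144, -0.0495, 0.0636]
tcp_rot: [-0.0, 0.998, 0.069, 0.0]
force: [0.3, 0.0, -0.3]
gripper_width: 0.0005
grasp_force: 0.0
```

```bash
python3 -c "
from h import *
st()"
```

```text
t 4.15 z 0.0636 base [0.1026 0.0376] r 0.1093 phi 20.1 F [ 0.3   0.01 -0.34] yaw 7.95 tiltz [ 0.  0. -1.] w 0.0005
```

Emit:
play_rows(
  motion=[
    [-0.002,0.001,0.0005,0,0,0],
    [0,0,0.0005,0,0,0],
    [0,0,0.0005,0,0,0],
    [0,0,0.0005,0,0,0],
    [0,0,0.0005,0,0,0],
    [0,0,0.0005,0,0,0],
    [0,0,0.0005,0,0,0],
    [0,0,0.0005,0,0,0],
  ],
)

```text
t: 5.15
ee_pos: [0.7125, -0.0507, 0.0595]
tcp_rot: [-0.0, 0.998, 0.069, -0.0]
force: [-0.5, -0.1, 0.5]
gripper_width: 0.0005
grasp_force: 0.0
```

Emit:
play_rows(
  motion=[
    [0,0,0.0005,0,0,0],
    [0,0,0.0005,0,0,0],
    [0,0,0.0005,0,0,0],
    [0,0,0.0005,0,0,0],
    [0,0,0,0,0,0],
    [0,0,0,0,0,0],
    [0,0,0,0,0,0],
    [0,0,0,0,0,0],
  ],
)

```text
t: 6.15
ee_pos: [0.7125, -0.0508, 0.058]
tcp_rot: [0.0, 0.998, 0.069, 0.0]
force: [-2.5, 1.4, 4.9]
gripper_width: 0.0008
grasp_force: 2.8
```

Emit:
play_rows(
  motion=[
    [0,0,0.0005,0,0,0],
    [0,0,0,0,0,0],
    [0,0,0,0,0,0],
    [0,0,0,0,0,0],
    [0,0,0,0,0,0],
    [0,0,0,0,0,0],
    [0,0,0,0,0,0],
    [0,0,0,0,0,0],
  ],
)

```text
t: 7.15
ee_pos: [0.7126, -0.0508, 0.0579]
tcp_rot: [0.0, 0.998, 0.069, 0.0]
force: [-4.2, -0.6, 9.4]
gripper_width: 0.0005
grasp_force: 4.2
```

```bash
python3 -c "
from h import *
st()
p,d=ctrl.read_camera('top');cv2.imwrite('pics/t2.png',cv2.resize(p[75:215,220:345],None,fx=4,fy=4,interpolation=cv2.INTER_CUBIC))
st()
import math
b=math.radians(20);x,y=.107*math.cos(b),.107*math.sin(b)
"
```

```text
t 7.15 z 0.0579 base [0.1006 0.0366] r 0.1071 phi 20.0 F [-4.18 -0.57  9.39] yaw 7.95 tiltz [ 0. -0. -1.] w 0.0005
t 7.2 z 0.0579 base [0.1006 0.0366] r 0.1071 phi 20.0 F [-3.24  0.11  8.99] yaw 7.95 tiltz [ 0. -0. -1.] w 0.0004
```

Run:
```python
import numpy as np
def rows(a0,a1,n,r=.107):
    a=np.radians(np.linspace(a0,a1,n+1)); P=np.c_[r*np.cos(a),-r*np.sin(a)]; return np.diff(P,axis=0).round(4).tolist()
print(rows(20,30,8))
for a in range(30,175,16): print(a,rows(a,a+16,8))
```

```text
[[-0.0008, -0.0022], [-0.0009, -0.0022], [-0.0009, -0.0021], [-0.001, -0.0021], [-0.001, -0.0021], [-0.0011, -0.0021], [-0.0011, -0.0021], [-0.0011, -0.002]]
30 [[-0.0019, -0.0032], [-0.002, -0.0031], [-0.0021, -0.0031], [-0.0022, -0.003], [-0.0024, -0.0029], [-0.0025, -0.0028], [-0.0025, -0.0027], [-0.0026, -0.0026]]
46 [[-0.0027, -0.0025], [-0.0028, -0.0025], [-0.0029, -0.0024], [-0.003, -0.0022], [-0.0031, -0.0021], [-0.0031, -0.002], [-0.0032, -0.0019], [-0.0033, -0.0018]]
62 [[-0.0033, -0.0017], [-0.0034, -0.0016], [-0.0034, -0.0015], [-0.0035, -0.0013], [-0.0035, -0.0012], [-0.0036, -0.0011], [-0.0036, -0.001], [-0.0036, -0.0008]]
78 [[-0.0037, -0.0007], [-0.0037, -0.0006], [-0.0037, -0.0005], [-0.0037, -0.0003], [-0.0037, -0.0002], [-0.0037, -0.0001], [-0.0037, 0.0001], [-0.0037, 0.0002]]
94 [[-0.0037, 0.0003], [-0.0037, 0.0005], [-0.0037, 0.0006], [-0.0037, 0.0007], [-0.0036, 0.0008], [-0.0036, 0.001], [-0.0036, 0.0011], [-0.0035, 0.0012]]
110 [[-0.0035, 0.0013], [-0.0034, 0.0015], [-0.0034, 0.0016], [-0.0033, 0.0017], [-0.0033, 0.0018], [-0.0032, 0.0019], [-0.0031, 0.002], [-0.0031, 0.0021]]
126 [[-0.003, 0.0022], [-0.0029, 0.0024], [-0.0028, 0.0025], [-0.0027, 0.0025], [-0.0026, 0.0026], [-0.0025, 0.0027], [-0.0025, 0.0028], [-0.0024, 0.0029]]
142 [[-0.0022, 0.003], [-0.0021, 0.0031], [-0.002, 0.0031], [-0.0019, 0.0032], [-0.0018, 0.0033], [-0.0017, 0.0033], [-0.0016, 0.0034], [-0.0015, 0.0034]]
158 [[-0.0013, 0.0035], [-0.0012, 0.0035], [-0.0011, 0.0036], [-0.001, 0.0036], [-0.0008, 0.0036], [-0.0007, 0.0037], [-0.0006, 0.0037], [-0.0005, 0.0037]]
174 [[-0.0003, 0.0037], [-0.0002, 0.0037], [-0.0001, 0.0037], [0.0001, 0.0037], [0.0002, 0.0037], [0.0003, 0.0037], [0.0005, 0.0037], [0.0006, 0.0037]]
```

Emit:
play_rows(
  motion=[
    [-0.0008,-0.0022,0,0,0,0],
    [-0.0009,-0.0022,0,0,0,0],
    [-0.0009,-0.0021,0,0,0,0],
    [-0.001,-0.0021,0,0,0,0],
    [-0.001,-0.0021,0,0,0,0],
    [-0.0011,-0.0021,0,0,0,0],
    [-0.0011,-0.0021,0,0,0,0],
    [-0.0011,-0.002,0,0,0,0],
  ],
)

```text
t: 8.2
ee_pos: [0.7034, -0.0361, 0.0579]
tcp_rot: [0.001, 0.998, 0.069, 0.001]
force: [1.0, -3.1, 4.6]
gripper_width: 0.0006
grasp_force: 2.6
```

```bash
python3 -c "
from h import *
st()
p,d=ctrl.read_camera('wrist');cv2.imwrite('pics/w2.png',p[180:330,130:450])
st()
"
```

```text
t 8.2 z 0.0579 base [0.0936 0.0524] r 0.1073 phi 29.2 F [ 1.02 -3.13  4.61] yaw 7.91 tiltz [ 0.003 -0.001 -1.   ] w 0.0006
t 8.25 z 0.0579 base [0.0934 0.0527] r 0.1073 phi 29.4 F [ 0.71 -2.77  6.02] yaw 7.92 tiltz [ 0.002 -0.001 -1.   ] w 0.0006
```

View pics/w2.png

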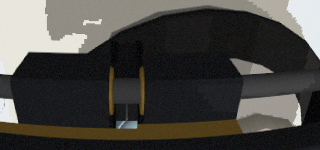

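```bash
cat >> h.py <<'E'
def ticks(z=.054):
    c=ctrl.get_calibration("top"); p,d=ctrl.read_camera("top")
    a=np.arange(0,360,.5); g=np.zeros(len(a))
    for r in (.099,.103,.107,.111,.115):
        w=np.radians(a)+PSI; P=np.c_[A[0]+r*np.cos(w),A[1]+r*np.sin(w),0*w+z]
        q=proj(c,P).astype(np.float32); g+=cv2.remap(p.max(2),q[:,:1],q[:,1:],cv2.INTER_LINEAR)[:,0].astype(float)/5
    i=np.where(g>60)[0]; o=[]
    for k in np.split(i,np.where(np.diff(i)>4)[0]+1):
        if len(k): o.append((a[k[0]],a[k[-1]],round(float((a[k]*(g[k]-50)).sum()/(g[k]-50).sum()),1),int(g[k].max())))
    print(o); return p
E
python3 -c "
from h import *
ticks()"
```

```text
[(np.float64(0.0), np.float64(59.0), 25.9, 83), (np.float64(120.5), np.float64(202.5), 162.6, 82), (np.float64(280.0), np.float64(285.0), 282.5, 126), (np.float64(344.0), np.float64(359.5), 352.9, 77)]
```

Emit:
play_rows(
  motion=[
    [-0.0019,-0.0032,0.0002,0,0,0],
    [-0.002,-0.0031,0.0001,0,0,0],
    [-0.0021,-0.0031,0,0,0,0],
    [-0.0022,-0.003,0,0,0,0],
    [-0.0024,-0.0029,0,0,0,0],
    [-0.0025,-0.0028,0,0,0,0],
    [-0.0025,-0.0027,0,0,0,0],
    [-0.0026,-0.0026,0,0,0,0],
  ],
)

```text
t: 9.3
ee_pos: [0.6825, -0.015, 0.0579]
tcp_rot: [0.0, 0.998, 0.069, 0.002]
force: [3.0, -1.4, 6.6]
gripper_width: 0.0004
grasp_force: 2.7
```

```bash
python3 -c "
from h import *
st();p=ticks();st()
cv2.imwrite('pics/t3.png',cv2.resize(p[75:215,220:345],None,fx=4,fy=4,interpolation=cv2.INTER_CUBIC))"
```

```text
t 9.3 z 0.0579 base [0.0759 0.0762] r 0.1075 phi 45.1 F [ 3.02 -1.44  6.61] yaw 7.92 tiltz [ 0.003 -0.001 -1.   ] w 0.0004
[(np.float64(2.5), np.float64(187.5), 94.7, 81), (np.float64(293.5), np.float64(298.5), 296.0, 123)]
t 9.35 z 0.0578 base [0.0755 0.0766] r 0.1075 phi 45.4 F [ 1.86 -1.89  7.53] yaw 7.94 tiltz [ 0.003 -0.    -1.   ] w 0.0004
```

View pics/t3.png

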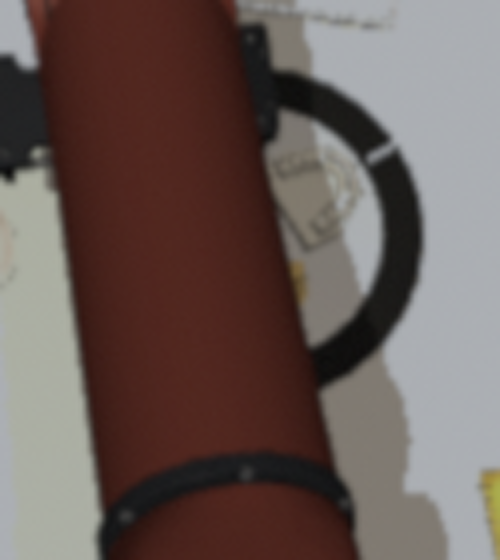

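The top view shows the arm covering the left part. The white tick is visible at (382,151), base angle 296°, so the plate follows with slight slip.

Emit:
play_rows(
  motion=[
    [-0.0027,-0.0025,0.0001,0,0,0],
    [-0.0028,-0.0025,0,0,0,0],
    [-0.0029,-0.0024,0,0,0,0],
    [-0.003,-0.0022,0,0,0,0],
    [-0.0031,-0.0021,0,0,0,0],
    [-0.0031,-0.002,0,0,0,0],
    [-0.0032,-0.0019,0,0,0,0],
    [-0.0033,-0.0018,0,0,0,0],
  ],
)

```text
t: 10.35
ee_pos: [0.6564, -0.0005, 0.0578]
tcp_rot: [0.0, 0.998, 0.069, 0.002]
force: [3.4, -1.2, 4.7]
gripper_width: 0.0006
grasp_force: 2.5
```

Emit:
play_rows(
  motion=[
    [-0.0033,-0.0017,0,0,0,0],
    [-0.0034,-0.0016,0,0,0,0],
    [-0.0034,-0.0015,0,0,0,0],
    [-0.0035,-0.0013,0,0,0,0],
    [-0.0035,-0.0012,0,0,0,0],
    [-0.0036,-0.0011,0,0,0,0],
    [-0.0036,-0.001,0,0,0,0],
    [-0.0036,-0.0008,0,0,0,0],
  ],
)

```text
t: 11.35
ee_pos: [0.6272, 0.0061, 0.0576]
tcp_rot: [-0.0, 0.998, 0.069, 0.002]
force: [2.6, -0.3, 6.1]
gripper_width: 0.0004
grasp_force: 2.5
```

```bash
python3 -c "
from h import *
st();p=ticks();st()"
```

```text
t 11.35 z 0.0576 base [0.024  0.1047] r 0.1075 phi 77.1 F [ 2.63 -0.27  6.12] yaw 7.96 tiltz [ 0.003  0.    -1.   ] w 0.0004
[(np.float64(16.5), np.float64(23.0), 19.5, 90), (np.float64(28.5), np.float64(163.5), 95.6, 80), (np.float64(200.5), np.float64(204.0), 202.2, 100), (np.float64(319.5), np.float64(324.5), 322.1, 122)]
t 11.4 z 0.0576 base [0.0235 0.1049] r 0.1075 phi 77.4 F [1.68 0.6  6.27] yaw 7.96 tiltz [ 0.003  0.    -1.   ] w 0.0007
```

Emit:
play_rows(
  motion=[
    [-0.0037,-0.0007,0.0002,0,0,0],
    [-0.0037,-0.0006,0.0001,0,0,0],
    [-0.0037,-0.0005,0,0,0,0],
    [-0.0037,-0.0003,0,0,0,0],
    [-0.0037,-0.0002,0,0,0,0],
    [-0.0037,-0.0001,0,0,0,0],
    [-0.0037,0.0001,0,0,0,0],
    [-0.0037,0.0002,0,0,0,0],
  ],
)

```text
t: 12.4
ee_pos: [0.5977, 0.0045, 0.0575]
tcp_rot: [-0.0, 0.998, 0.07, 0.002]
force: [3.2, 1.5, 6.8]
gripper_width: 0.0005
grasp_force: 3.2
```

Emit:
play_rows(
  motion=[
    [-0.0037,0.0003,0,0,0,0],
    [-0.0037,0.0005,0,0,0,0],
    [-0.0037,0.0006,0,0,0,0],
    [-0.0037,0.0007,0,0,0,0],
    [-0.0036,0.0008,0,0,0,0],
    [-0.0036,0.001,0,0,0,0],
    [-0.0036,0.0011,0,0,0,0],
    [-0.0035,0.0012,0,0,0,0],
  ],
)

```text
t: 13.4
ee_pos: [0.5696, -0.0054, 0.0574]
tcp_rot: [-0.0, 0.998, 0.07, 0.002]
force: [2.5, 2.7, 7.0]
gripper_width: 0.0004
grasp_force: 3.2
```

```bash
python3 -c "
from h import *
st();p=ticks();st()"
```

```text
t 13.4 z 0.0574 base [-0.0347  0.1014] r 0.1072 phi 108.9 F [2.51 2.69 7.01] yaw 7.99 tiltz [ 0.003  0.001 -1.   ] w 0.0004
[(np.float64(17.0), np.float64(155.5), 83.5, 89), (np.float64(227.5), np.float64(232.5), 229.9, 119), (np.float64(346.5), np.float64(351.5), 349.0, 129)]
t 13.45 z 0.0574 base [-0.0351  0.1012] r 0.1071 phi 109.1 F [1.54 1.97 7.88] yaw 7.98 tiltz [ 0.003  0.001 -1.   ] w 0.0002
```

Emit:
play_rows(
  motion=[
    [-0.0035,0.0013,0.0001,0,0,0],
    [-0.0034,0.0015,0,0,0,0],
    [-0.0034,0.0016,0,0,0,0],
    [-0.0033,0.0017,0,0,0,0],
    [-0.0033,0.0018,0,0,0,0],
    [-0.0032,0.0019,0,0,0,0],
    [-0.0031,0.002,0,0,0,0],
    [-0.0031,0.0021,0,0,0,0],
  ],
)

```text
t: 14.45
ee_pos: [0.5454, -0.0228, 0.0573]
tcp_rot: [-0.0, 0.998, 0.07, 0.002]
force: [2.4, 2.4, 7.3]
gripper_width: 0.0005
grasp_force: 3.4
```

Emit:
play_rows(
  motion=[
    [-0.003,0.0022,0,0,0,0],
    [-0.0029,0.0024,0,0,0,0],
    [-0.0028,0.0025,0,0,0,0],
    [-0.0027,0.0025,0,0,0,0],
    [-0.0026,0.0026,0,0,0,0],
    [-0.0025,0.0027,0,0,0,0],
    [-0.0025,0.0028,0,0,0,0],
    [-0.0024,0.0029,0,0,0,0],
  ],
)

```text
t: 15.45
ee_pos: [0.5268, -0.0461, 0.0571]
tcp_rot: [-0.0, 0.998, 0.07, 0.001]
force: [1.8, 3.1, 7.9]
gripper_width: 0.0005
grasp_force: 3.5
```

```bash
python3 -c "
from h import *
st();p=ticks();st()"
```

```text
t 15.45 z 0.0571 base [-0.0826  0.067 ] r 0.1064 phi 140.9 F [1.76 3.11 7.88] yaw 8.01 tiltz [ 0.003  0.001 -1.   ] w 0.0005
[(np.float64(13.0), np.float64(18.0), 15.6, 116), (np.float64(54.0), np.float64(174.0), 115.1, 85), (np.float64(254.5), np.float64(259.5), 257.0, 121)]
t 15.5 z 0.0571 base [-0.083   0.0665] r 0.1064 phi 141.3 F [0.82 3.   8.56] yaw 7.97 tiltz [ 0.002  0.001 -1.   ] w 0.0003
```

Emit:
play_rows(
  motion=[
    [-0.0024,0.003,0,0,0,0],
    [-0.0022,0.0031,0,0,0,0],
    [-0.0021,0.0031,0,0,0,0],
    [-0.002,0.0032,0,0,0,0],
    [-0.0018,0.0033,0,0,0,0],
    [-0.0017,0.0033,0,0,0,0],
    [-0.0016,0.0034,0,0,0,0],
    [-0.0015,0.0034,0,0,0,0],
  ],
)

```text
t: 16.5
ee_pos: [0.5151, -0.0738, 0.057]
tcp_rot: [-0.0, 0.998, 0.07, 0.001]
force: [0.7, 3.1, 7.3]
gripper_width: 0.0002
grasp_force: 3.6
```

Emit:
play_rows(
  motion=[
    [-0.0013,0.0035,0,0,0,0],
    [-0.0012,0.0035,0,0,0,0],
    [-0.0011,0.0036,0,0,0,0],
    [-0.001,0.0036,0,0,0,0],
    [-0.0008,0.0036,0,0,0,0],
    [-0.0007,0.0037,0,0,0,0],
    [-0.0006,0.0037,0,0,0,0],
    [-0.0005,0.0037,0,0,0,0],
  ],
)

```text
t: 17.5
ee_pos: [0.5116, -0.1035, 0.0569]
tcp_rot: [-0.0, 0.998, 0.07, 0.001]
force: [0.5, 3.7, 7.5]
gripper_width: 0.0005
grasp_force: 3.9
```

```bash
python3 -c "
from h import *
st();p=ticks();st()"
```

```text
t 17.5 z 0.0569 base [-0.1057  0.0123] r 0.1064 phi 173.4 F [0.48 3.75 7.46] yaw 8.0 tiltz [ 0.001  0.001 -1.   ] w 0.0005
[(np.float64(39.0), np.float64(44.0), 41.5, 117), (np.float64(150.0), np.float64(152.5), 151.2, 68), (np.float64(163.5), np.float64(248.0), 207.9, 83), (np.float64(281.0), np.float64(284.0), 282.6, 67)]
t 17.55 z 0.0569 base [-0.1058  0.0117] r 0.1064 phi 173.7 F [-0.43  3.01  7.71] yaw 7.97 tiltz [ 0.001  0.001 -1.   ] w 0.0001
```

Emit:
play_rows(
  motion=[
    [-0.0003,0.0037,0,0,0,0],
    [-0.0002,0.0037,0,0,0,0],
    [-0.0001,0.0037,0,0,0,0],
    [0.0001,0.0037,0,0,0,0],
    [0.0002,0.0037,0,0,0,0],
    [0.0003,0.0037,0,0,0,0],
    [0.0005,0.0037,0,0,0,0],
    [0.0006,0.0037,0,0,0,0],
  ],
)

```text
t: 18.55
ee_pos: [0.5162, -0.1329, 0.0568]
tcp_rot: [-0.0, 0.998, 0.07, -0.0]
force: [-2.7, 3.1, 10.7]
gripper_width: 0.0004
grasp_force: 4.8
```

```bash
python3 -c "
from h import *
st();p=ticks();st()"
```

```text
t 18.55 z 0.0568 base [-0.1052 -0.0174] r 0.1067 phi -170.6 F [-2.75  3.06 10.66] yaw 7.99 tiltz [-0.     0.001 -1.   ] w 0.0004
[(np.float64(53.0), np.float64(57.5), 55.2, 112), (np.float64(186.0), np.float64(283.0), 239.8, 94), (np.float64(294.5), np.float64(299.5), 297.1, 118)]
t 18.6 z 0.0568 base [-0.1052 -0.018 ] r 0.1067 phi -170.3 F [-2.13  1.64  9.31] yaw 7.96 tiltz [ 0.  0. -1.] w 0.0004
```

Emit:
play_rows(
  motion=[
    [0,0,-0.01,0,0,0],
    [0,0,-0.03,0,0,0],
    [0,0,-0.04,0,0,0],
    [-0.01,0.055,-0.02,0,0,0],
    [-0.01,0.055,0,0,0,0],
    [-0.01,0.055,0,0,0,0],
    [-0.01,0.055,0,0,0,0],
    [0,0.01,0,0,0,0],
  ],
)

```text
t: 19.6
ee_pos: [0.5061, -0.3717, 0.1559]
tcp_rot: [0.001, 0.998, 0.066, -0.001]
force: [0.0, 1.4, -0.1]
gripper_width: 0.0006
grasp_force: 0.0
```

```bash
python3 -c "
from h import *
st();p=ticks();st()
cv2.imwrite('pics/t4.png',cv2.resize(p[85:205,230:335],None,fx=5,fy=5,interpolation=cv2.INTER_CUBIC))"
```

```text
t 19.6 z 0.1559 base [-0.1485 -0.2525] r 0.2929 phi -120.5 F [ 0.02  1.44 -0.13] yaw 7.6 tiltz [-0.001 -0.001 -1.   ] w 0.0006
[(np.float64(53.0), np.float64(58.0), 55.5, 123), (np.float64(175.0), np.float64(179.5), 177.3, 119), (np.float64(295.0), np.float64(299.5), 297.3, 115)]
t 19.65 z 0.1558 base [-0.1474 -0.2513] r 0.2913 phi -120.4 F [-1.01 -0.62 -0.43] yaw 7.7 tiltz [-0.001 -0.    -1.   ] w 0.0006
```

View pics/t4.png

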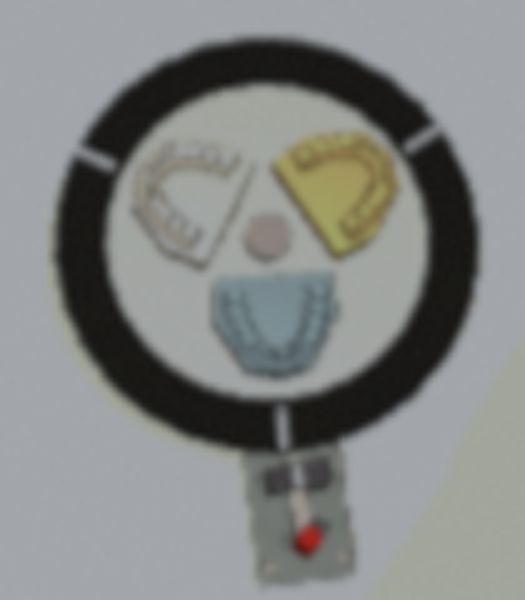

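The picture shows the blue tick at (282,427), hub (267,236), bridge line (297,474), knob (310,537). The tick is slightly short of the line.

Run:
```python
from h import *
c=ctrl.get_calibration("top"); z0=.017
def cp(x,y,z): return atz(c,230+(x+.5)/5-.5,85+(y+.5)/5-.5,z0+z)[:2]
T1=[cp(*q,.038) for q in [(144,97),(454,207),(205,421)]]; T2=[cp(*q,.038) for q in [(282,427),(97,158),(423,138)]]
C1=np.mean(T1,0);C2=np.mean(T2,0);H=(cp(266,240,.0475)+cp(267,236,.0475))/2
print(C1,C2,H)
C=(C1+C2)/2
for n,P in [("brk",cp(297.5,474,.032)),("knob",cp(311,532,.058)),("foot",(cp(258,586,.006)+cp(355,573,.006))/2),("blue",T2[0]),("white",T2[1]),("yel",T2[2])]:
    for X in (C,H): print(n,np.hypot(*(P-X)).round(4),np.degrees(np.arctan2(*(P-X)[::-1])).round(2)%360,end=' ')
    print()
```

```text
[ 0.61955356 -0.10176074] [ 0.61991005 -0.10156864] [ 0.61885096 -0.10066355]
brk 0.1318 187.83 brk 0.1311 188.32 
knob 0.1673 188.17 knob 0.1665 188.56 
foot 0.1888 187.63 foot 0.1881 187.97 
blue 0.1056 184.8 blue 0.1048 185.39 
white 0.1065 64.36 white 0.106 63.69 
yel 0.1054 304.49 yel 0.1067 304.58
```

Emit:
play_rows(
  motion=[
    [0.01,-0.03,0,0,0,0],
    [0.018,-0.042,0,0,0,0],
    [0.018,-0.042,0,0,0,0],
    [0.018,-0.042,0,0,0,0],
    [0.009,-0.021,0.02,0,0,0],
    [0,0,0.03,0,0,0],
    [0,0,0.03,0,0,0],
    [0,0,0.006,0,0,0],
  ],
)

```text
t: 20.65
ee_pos: [0.5548, -0.1796, 0.0686]
tcp_rot: [-0.001, 0.998, 0.07, -0.002]
force: [0.2, 0.3, 0.5]
gripper_width: 0.0009
grasp_force: 0.0
```

```bash
python3 -c "
from h import *
st()"
```

```text
t 20.65 z 0.0686 base [-0.0736 -0.069 ] r 0.1009 phi -136.8 F [0.24 0.29 0.52] yaw 8.07 tiltz [-0.003  0.002 -1.   ] w 0.0009
```

Emit:
play_rows(
  motion=[
    [-0.002,0.005,0,0,0,0],
    [0,0,0.003,0,0,0],
    [0,0,0.003,0,0,0],
    [0,0,0.001,0,0,0],
    [0,0,0.0005,0,0,0],
    [0,0,0.0005,0,0,0],
    [0,0,0.0005,0,0,0],
    [0,0,0,0,0,0],
  ],
)

```text
t: 21.65
ee_pos: [0.5549, -0.1868, 0.0617]
tcp_rot: [-0.0, 0.998, 0.069, -0.0]
force: [-0.2, 0.4, 0.5]
gripper_width: 0.0008
grasp_force: 0.0
```

Emit:
play_rows(
  motion=[
    [0,0,0.0005,0,0,0],
    [0,0,0.0005,0,0,0],
    [0,0,0.0005,0,0,0],
    [0,0,0.0005,0,0,0],
    [0,0,0.0005,0,0,0],
    [0,0,0.0005,0,0,0],
    [0,0,0,0,0,0],
    [0,0,0,0,0,0],
  ],
)

```text
t: 22.65
ee_pos: [0.5549, -0.1868, 0.0588]
tcp_rot: [-0.0, 0.998, 0.069, -0.0]
force: [0.4, -0.0, -0.9]
gripper_width: 0.0008
grasp_force: 0.0
```

Emit:
play_rows(
  motion=[
    [0,0,0.0005,0,0,0],
    [0,0,0.0005,0,0,0],
    [0,0,0.0005,0,0,0],
    [0,0,0.0005,0,0,0],
    [0,0,0.0005,0,0,0],
    [0,0,0,0,0,0],
    [0,0,0,0,0,0],
    [0,0,0,0,0,0],
  ],
)

```text
t: 23.65
ee_pos: [0.5549, -0.1869, 0.0563]
tcp_rot: [-0.0, 0.998, 0.069, 0.0]
force: [-0.7, -0.7, 0.9]
gripper_width: 0.0007
grasp_force: 0.0
```

Emit:
play_rows(
  motion=[
    [0,0,0.0005,0,0,0],
    [0,0,0.0005,0,0,0],
    [0,0,0,0,0,0],
    [0,0,0,0,0,0],
    [0,0,0,0,0,0],
    [0,0,0,0,0,0],
    [0,0,0,0,0,0],
    [0,0,0,0,0,0],
  ],
)

```text
t: 24.65
ee_pos: [0.5549, -0.1869, 0.0553]
tcp_rot: [-0.0, 0.998, 0.069, -0.0]
force: [-0.2, 0.3, 0.1]
gripper_width: 0.0006
grasp_force: 0.0
```

Emit:
play_rows(
  motion=[
    [0,0,0.0004,0,0,0],
    [0,0,0.0004,0,0,0],
    [0,0,0.0004,0,0,0],
    [0,0,0,0,0,0],
    [0,0,0,0,0,0],
    [0,0,0,0,0,0],
    [0,0,0,0,0,0],
    [0,0,0,0,0,0],
  ],
)

```text
t: 25.65
ee_pos: [0.555, -0.1869, 0.0546]
tcp_rot: [0.0, 0.998, 0.069, 0.0]
force: [-1.8, 1.1, 5.5]
gripper_width: 0.0005
grasp_force: 2.8
```

Emit:
play_rows(
  motion=[
    [0,0,0.0003,0,0,0],
    [0.001,0.001,0,0,0,0],
    [0.001,0.001,0,0,0,0],
    [0.001,0.001,0,0,0,0],
    [0.001,0.001,0,0,0,0],
    [0.0011,0.0011,0,0,0,0],
    [0,0,0,0,0,0],
    [0,0,0,0,0,0],
  ],
)

```text
t: 26.65
ee_pos: [0.5608, -0.1915, 0.0545]
tcp_rot: [0.0, 0.998, 0.069, 0.0]
force: [-3.5, 0.7, 7.8]
gripper_width: 0.0005
grasp_force: 3.7
```

```bash
sed -i 's/A=np.array(\[.618,-.101\])/A=np.array([.6195,-.1012])/' h.py; python3 -c "
from h import *
st();p=ticks();st()"
```

```text
t 26.65 z 0.0545 base [-0.0707 -0.0812] r 0.1077 phi -131.0 F [-3.54  0.67  7.82] yaw 7.94 tiltz [ 0. -0. -1.] w 0.0005
[(np.float64(57.5), np.float64(62.5), 60.0, 119), (np.float64(178.5), np.float64(183.0), 180.9, 113), (np.float64(248.5), np.float64(248.5), 248.5, 60), (np.float64(251.5), np.float64(291.5), 272.8, 95), (np.float64(299.0), np.float64(302.0), 300.4, 73)]
t 26.7 z 0.0545 base [-0.0707 -0.0812] r 0.1077 phi -131.0 F [-2.89  0.17  8.  ] yaw 7.94 tiltz [ 0. -0. -1.] w 0.0004
```

Emit:
play_rows(
  motion=[
    [0,0,-0.01,0,0,0],
    [0,0,-0.03,0,0,0],
    [-0.012,-0.004,-0.02,0,0,0],
    [-0.03,-0.02,0,0,0,0],
    [-0.03,-0.02,0,0,0,0],
    [-0.03,-0.02,0,0,0,0],
    [-0.026,-0.017,0,0,0,0],
    [0,0,0,0,0,0],
  ],
)

```text
t: 27.7
ee_pos: [0.4214, -0.1282, 0.1142]
tcp_rot: [0.0, 0.998, 0.07, 0.0]
force: [0.4, -0.8, 0.4]
gripper_width: 0.0004
grasp_force: 0.0
```

```bash
python3 -c "
from h import *
st();p=ticks();st()
cv2.imwrite('pics/t5.png',cv2.resize(p[85:205,230:335],None,fx=5,fy=5,interpolation=cv2.INTER_CUBIC))"
```

```text
t 27.7 z 0.1142 base [-0.1999  0.0009] r 0.1999 phi 179.8 F [ 0.4  -0.8   0.45] yaw 7.98 tiltz [ 0.    -0.001 -1.   ] w 0.0004
[(np.float64(57.5), np.float64(62.5), 60.0, 112), (np.float64(176.5), np.float64(183.5), 180.0, 73), (np.float64(186.5), np.float64(208.0), 196.8, 72), (np.float64(298.0), np.float64(303.0), 300.5, 118)]
t 27.75 z 0.1144 base [-0.1987  0.0002] r 0.1987 phi 179.9 F [ 0.12 -0.25  0.59] yaw 7.97 tiltz [ 0.001 -0.001 -1.   ] w 0.0005
```

View pics/t5.png

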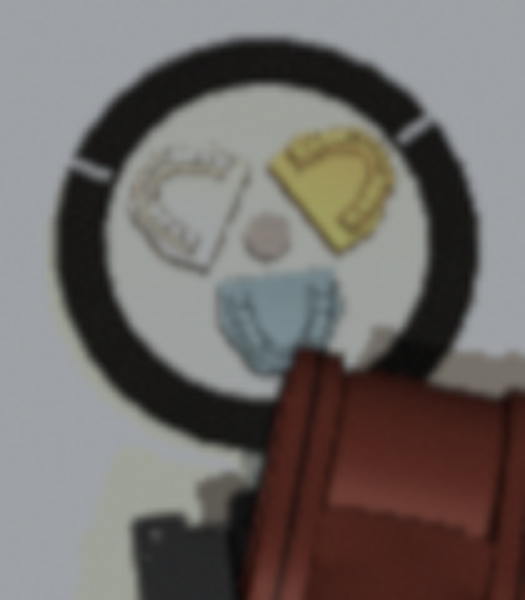

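The white tick at 60.0° and the yellow tick at 300.5° put blue at about 180.2°, so it is aligned. The tool is over the outer side of the knob and ready to descend.

Emit:
play_rows(
  motion=[
    [-0.003,0,0,0,0,0],
    [0,0,0.015,0,0,0],
    [0,0,0.02,0,0,0],
    [0,0,0.02,0,0,0],
    [0,0,0.012,0,0,0],
    [0,0,0,0,0,0],
    [0,0,0,0,0,0],
    [0,0,0,0,0,0],
  ],
)

```text
t: 28.75
ee_pos: [0.4202, -0.1293, 0.0474]
tcp_rot: [0.0, 0.998, 0.069, 0.001]
force: [0.2, -0.2, 0.9]
gripper_width: 0.0003
grasp_force: 0.0
```

```bash
python3 -c "
from h import *
st()"
```

```text
t 28.75 z 0.0474 base [-0.2012 -0.    ] r 0.2012 phi -180.0 F [ 0.22 -0.24  0.9 ] yaw 7.95 tiltz [ 0.001 -0.    -1.   ] w 0.0003
```

Emit:
play_rows(
  motion=[
    [0.003,0,0,0,0,0],
    [0.003,0,0,0,0,0],
    [0.003,0,0,0,0,0],
    [0.002,0,0,0,0,0],
    [0.001,0,0,0,0,0],
    [0.001,0,0,0,0,0],
    [0.001,0,0,0,0,0],
    [0.001,0,0,0,0,0],
  ],
)

```text
t: 29.75
ee_pos: [0.4346, -0.127, 0.0468]
tcp_rot: [-0.0, 0.998, 0.069, -0.0]
force: [-0.0, -0.8, 0.1]
gripper_width: 0.0005
grasp_force: 0.0
```

Emit:
play_rows(
  motion=[
    [0.001,0,0,0,0,0],
    [0.001,0,0,0,0,0],
    [0.001,0,0,0,0,0],
    [0.001,0,0,0,0,0],
    [0.001,0,0,0,0,0],
    [0.001,0,0,0,0,0],
    [0,0,0,0,0,0],
    [0,0,0,0,0,0],
  ],
)

```text
t: 30.75
ee_pos: [0.4406, -0.1262, 0.0468]
tcp_rot: [-0.0, 0.998, 0.069, 0.0]
force: [0.0, -0.4, -0.5]
gripper_width: 0.0006
grasp_force: 0.4
```

```bash
python3 -c "
from h import *
st()"
```

```text
t 30.75 z 0.0468 base [-0.1806  0.0002] r 0.1806 phi 179.9 F [ 0.04 -0.36 -0.51] yaw 7.95 tiltz [ 0.  0. -1.] w 0.0006
```

Emit:
play_rows(
  motion=[
    [0.001,0,0,0,0,0],
    [0.001,0,0,0,0,0],
    [0.001,0,0,0,0,0],
    [0.001,0,0,0,0,0],
    [0.001,0,0,0,0,0],
    [0.0005,0,0,0,0,0],
    [0.0005,0,0,0,0,0],
    [0.0005,0,0,0,0,0],
  ],
)

```text
t: 31.75
ee_pos: [0.4469, -0.1253, 0.0467]
tcp_rot: [-0.0, 0.998, 0.069, -0.0]
force: [-0.8, -1.3, -0.3]
gripper_width: 0.0001
grasp_force: 0.7
```

```bash
python3 -c "
from h import *
st()
p,d=ctrl.read_camera('wrist');cv2.imwrite('pics/w3.png',p[150:350,100:420])
st()"
```

```text
t 31.75 z 0.0467 base [-0.1742  0.0002] r 0.1742 phi 179.9 F [-0.8  -1.31 -0.26] yaw 7.95 tiltz [-0.  0. -1.] w 0.0001
t 31.8 z 0.0468 base [-0.1741  0.0002] r 0.1741 phi 179.9 F [-1.29 -0.19 -0.23] yaw 7.95 tiltz [ 0.  0. -1.] w 0.0005
```

Emit:
play_rows(
  motion=[
    [0.0005,0,0,0,0,0],
    [0.0005,0,0,0,0,0],
    [0.0005,0,0,0,0,0],
    [0.0005,0,0,0,0,0],
    [0.0005,0,0,0,0,0],
    [0.0005,0,0,0,0,0],
    [0.0005,0,0,0,0,0],
    [0.0005,0,0,0,0,0],
  ],
)

```text
t: 32.8
ee_pos: [0.451, -0.1247, 0.0468]
tcp_rot: [-0.0, 0.998, 0.069, 0.0]
force: [-1.9, -0.5, -0.5]
gripper_width: 0.0006
grasp_force: 0.7
```

Emit:
play_rows(
  motion=[
    [0.0005,0,0,0,0,0],
    [0.0005,0,0,0,0,0],
    [0.0005,0,0,0,0,0],
    [0,0,0,0,0,0],
    [0,0,0,0,0,0],
    [0,0,0,0,0,0],
    [0,0,0,0,0,0],
    [0,0,0,0,0,0],
  ],
)

```text
t: 33.8
ee_pos: [0.4525, -0.1245, 0.0468]
tcp_rot: [-0.0, 0.998, 0.069, 0.0]
force: [-0.4, -0.0, 0.5]
gripper_width: 0.0005
grasp_force: 0.4
```

Emit:
play_rows(
  motion=[
    [0.0004,0,0,0,0,0],
    [0.0004,0,0,0,0,0],
    [0.0004,0,0,0,0,0],
    [0,0,0,0,0,0],
    [0,0,0,0,0,0],
    [0,0,0,0,0,0],
    [0,0,0,0,0,0],
    [0,0,0,0,0,0],
  ],
)

```text
t: 34.8
ee_pos: [0.4536, -0.1244, 0.0468]
tcp_rot: [-0.0, 0.998, 0.069, 0.0]
force: [-1.1, -0.6, -0.5]
gripper_width: 0.0002
grasp_force: 0.5
```

Emit:
play_rows(
  motion=[
    [0.0004,0,0,0,0,0],
    [0.0004,0,0,0,0,0],
    [0,0,0,0,0,0],
    [0,0,0,0,0,0],
    [0,0,0,0,0,0],
    [0,0,0,0,0,0],
    [0,0,0,0,0,0],
    [0,0,0,0,0,0],
  ],
)

```text
t: 35.8
ee_pos: [0.4544, -0.1242, 0.0468]
tcp_rot: [-0.0, 0.998, 0.069, -0.0]
force: [-0.6, 0.1, -0.5]
gripper_width: 0.0004
grasp_force: 0.5
```

Emit:
play_rows(
  motion=[
    [0.0004,0,0,0,0,0],
    [0.0004,0,0,0,0,0],
    [0.0002,0,0,0,0,0],
    [0,0,0,0,0,0],
    [0,0,0,0,0,0],
    [0,0,0,0,0,0],
    [0,0,0,0,0,0],
    [0,0,0,0,0,0],
  ],
)

```text
t: 36.8
ee_pos: [0.4554, -0.1241, 0.0468]
tcp_rot: [-0.0, 0.998, 0.069, 0.0]
force: [-2.1, -0.4, 0.2]
gripper_width: 0.0007
grasp_force: 0.6
```

```bash
python3 -c "
from h import *
st()
p,d=ctrl.read_camera('scene');cv2.imwrite('pics/s3.png',cv2.resize(p[160:250,235:355],(800,600),interpolation=cv2.INTER_CUBIC))
st()"
```

```text
t 36.8 z 0.0468 base [-1.657e-01  1.000e-04] r 0.1657 phi 180.0 F [-2.06 -0.36  0.17] yaw 7.95 tiltz [ 0.  0. -1.] w 0.0007
t 36.85 z 0.0468 base [-1.657e-01  1.000e-04] r 0.1657 phi 180.0 F [-0.95 -0.21 -0.22] yaw 7.95 tiltz [ 0.  0. -1.] w 0.0003
```

View pics/s3.png

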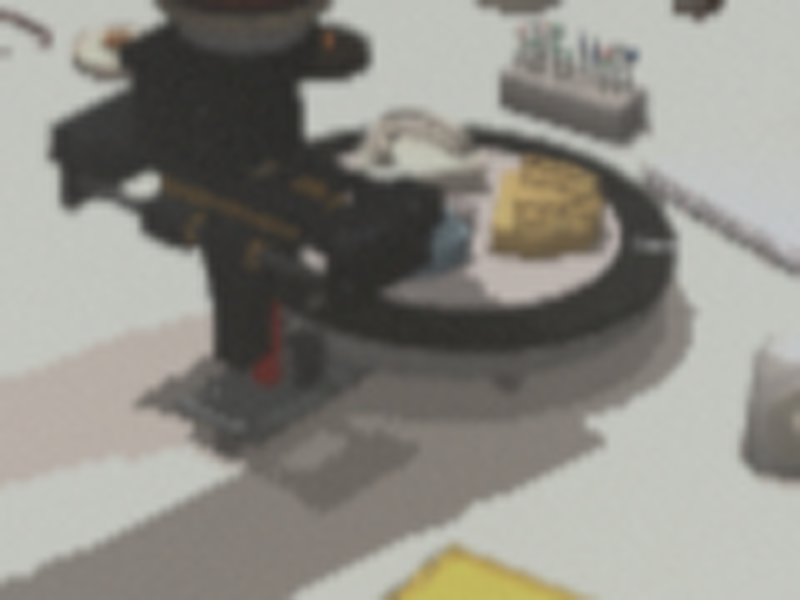

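The scene view shows the fingers behind the red knob at (270,345), touching it, with the knob near the bridge. I'll carry on towards the stop.

Emit:
play_rows(
  motion=[
    [0.0004,0,0,0,0,0],
    [0.0004,0,0,0,0,0],
    [0.0002,0,0,0,0,0],
    [0,0,0,0,0,0],
    [0,0,0,0,0,0],
    [0,0,0,0,0,0],
    [0,0,0,0,0,0],
    [0,0,0,0,0,0],
  ],
)

```text
t: 37.85
ee_pos: [0.4562, -0.124, 0.0467]
tcp_rot: [-0.0, 0.998, 0.069, -0.0]
force: [-3.6, -0.7, 0.4]
gripper_width: 0.0006
grasp_force: 1.4
```

Emit:
play_rows(
  motion=[
    [0.0004,0,0,0,0,0],
    [0.0004,0,0,0,0,0],
    [0,0,0,0,0,0],
    [0,0,0,0,0,0],
    [0,0,0,0,0,0],
    [0,0,0,0,0,0],
    [0,0,0,0,0,0],
    [0,0,0,0,0,0],
  ],
)

```text
t: 38.85
ee_pos: [0.4563, -0.124, 0.0466]
tcp_rot: [-0.0, 0.998, 0.069, -0.001]
force: [-6.1, -1.2, 2.9]
gripper_width: 0.0002
grasp_force: 3.0
```

Emit:
play_rows(
  motion=[
    [0.0004,0,0,0,0,0],
    [0,0,0,0,0,0],
    [0,0,0,0,0,0],
    [0,0,0,0,0,0],
    [0,0,0,0,0,0],
    [0,0,0,0,0,0],
    [0,0,0,0,0,0],
    [0,0,0,0,0,0],
  ],
)

```text
t: 39.85
ee_pos: [0.4564, -0.124, 0.0465]
tcp_rot: [-0.0, 0.998, 0.069, -0.001]
force: [-8.2, -0.8, 3.4]
gripper_width: 0.0007
grasp_force: 3.7
```

Firm stop. I'll back off, rise and check.

Emit:
play_rows(
  motion=[
    [-0.003,0,0,0,0,0],
    [-0.01,0,0,0,0,0],
    [-0.01,0,-0.01,0,0,0],
    [0,0,-0.04,0,0,0],
    [0,0.01,-0.05,0,0,0],
    [0.01,0.06,-0.01,0,0,0],
    [0.01,0.06,0,0,0,0],
    [0.01,0.06,0,0,0,0],
  ],
)

```text
t: 40.85
ee_pos: [0.4911, -0.313, 0.1583]
tcp_rot: [0.001, 0.998, 0.07, 0.001]
force: [0.3, 0.4, 1.2]
gripper_width: 0.0007
grasp_force: 0.0
```

Emit:
play_rows(
  motion=[
    [0.01,0.06,0,0,0,0],
    [0,0.02,0,0,0,0],
    [0,0,0,0,0,0],
    [0,0,0,0,0,0],
    [0,0,0,0,0,0],
    [0,0,0,0,0,0],
    [0,0,0,0,0,0],
    [0,0,0,0,0,0],
  ],
)

```text
t: 41.85
ee_pos: [0.5118, -0.3887, 0.1568]
tcp_rot: [-0.0, 0.998, 0.069, 0.0]
force: [0.3, 0.4, -0.0]
gripper_width: 0.0006
grasp_force: 0.0
```

```bash
python3 -c "
from h import *
st();p=ticks()
cv2.imwrite('pics/t6.png',cv2.resize(p[85:205,230:335],None,fx=5,fy=5,interpolation=cv2.INTER_CUBIC))"
```

```text
t 41.85 z 0.1568 base [-0.1467 -0.2697] r 0.307 phi -118.5 F [ 0.32  0.41 -0.04] yaw 7.96 tiltz [ 0.  0. -1.] w 0.0006
[(np.float64(57.5), np.float64(62.5), 60.0, 114), (np.float64(178.5), np.float64(183.0), 180.9, 116), (np.float64(298.0), np.float64(303.0), 300.5, 120)]
```

View pics/t6.png

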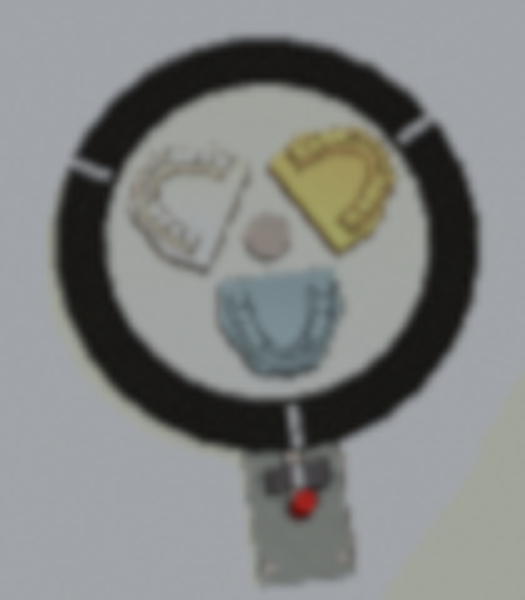

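The blue tick at (293,425) is in line with the bridge line. The knob has moved from (310,538) to (303,501), about 22 mm, so the bolt is home.

```bash
python3 -c "
from rig import ctrl
print(ctrl.sign_off())"
```

```text
the job is handed in; nothing more can be done
None
```

The blue cast faces the front, the bolt is pushed to its stop (about 22 mm of travel), the arm is clear of everything, and the job is handed in; sign-off returned no verdict.

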